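# Draw the sample chest's bolt with its spring-return key

## Task

Take the blue key out of the wooden stand, push its blade all the way home into the brass lock cylinder on top of the blue sample chest, working it gently past the sticky pins, and only then turn it a quarter turn clockwise (seen from above), so that the bolt is drawn out of the hatch's keeper. The lock springs back, so keep the key gripped and turned: finish while still holding it there. Leave the red key in its place and do not disturb the other things on the table.

Things in the scene. Friction and masses are not known exactly. Their poses are not given: they have to be found in the camera images.
- blue_key: The key to use, 60 g: bow (head) of blue plastic 10 mm thick (x) x 36 mm wide (y) x 45 mm high; below it a steel blade 6 mm thick (x) x 16 mm wide (y) x 28 mm long, tip rounded. The same both ways round (half turn about z). It starts upright in the stand, its bow's underside on the stand's top, 38 mm above the table. Origin: blade tip, z up; the bow spans z = 28 to 73 mm.
- blue_key_tip (a point): End of the blue key's blade (the key's origin, z = 0).
- blue_key_bow (a point): Middle of the blue bow at a good height to grip it, 54 mm above the blade tip and 19 mm below the bow's top; pinch it across its 10 mm thickness, firmly (50 N is fine). Axes as the key's.
- red_key: The wrong key: same shape, bow of red plastic. It stays in its slot of the stand. Origin: blade tip.
- stand: Fixed block of light wood 60 x 160 x 38 mm with two key slots 80 mm apart (at y = -40 and +40 mm in its frame), 32 mm deep, with 1.2 mm play around the blade. Which key is in which slot varies. Origin: centre of the underside, z up.
- chest: Fixed blue steel chest 200 (x) x 260 (y) x 75 mm high, with a white hatch 170 x 100 x 5 mm on the half towards its +y. Origin: centre of the underside. The lock's axis is at x = -50, y = -30 mm in its frame, in a steel collar of 62 mm diameter whose top is 79 mm above the table; a red dot on the lock's +y side marks rest, a green dot on its +x side marks turned.
- keyhole (a point): Centre of the keyway's mouth on the brass cylinder's face, 81 mm above the table; axes as the chest's (they do not turn). The keyway goes straight down 34 mm, 7.6 mm along x by 17.6 mm along y at rest (0.8 mm play each side of the blade), mouth chamfered 3.5 mm all round. With the key home the bow's underside sits on this face, the tip 28 mm below it.
- pins (a point): Point on the keyway's axis 17 mm below its mouth, between two sprung pins that stick about 2 mm into the keyway from its two broad faces, 13 and 21 mm down. They stall a soft push: a straight push may need 5 to 15 N; small twists of 0.05 to 0.1 rad to and fro help.
- cylinder (a joint): Angle of the lock cylinder in rad: 0 at rest with the slot's long side along the chest's y, growing clockwise seen from above, stop at 1.6. It turns with the key and springs back to 0 (0.1 N m at the stop). Blade and keyway have about 0.1 rad of play, so the hand may have to turn a little further than the cylinder.
- bolt (a joint): Travel of the steel bolt on the chest's top in m, driven by the cylinder (15 mm per rad): 0 shot into the dark keeper on the hatch, about 0.024 fully drawn.
- bowl: Bystander: blue ceramic bowl, 124 mm across, 60 mm high. Origin: centre of its underside.
- pan: Bystander: dark steel sample pan 110 x 150 x 25 mm. Origin: centre of its underside.
- jar: Bystander: jar 72 mm across, 100 mm high. Origin: centre of its underside.
- tin: Bystander: tin with an orange label, 80 mm across, 110 mm high. Origin: centre of its underside.
- brush: Bystander: hand brush lying on the table. Origin: under its middle.
- weight: Bystander: brass balance weight, 40 mm across, 54 mm high. Origin: centre of its underside.

How it is judged:
By the outcome, as a careful person would: the job done as asked, in the order asked, and still so for the second after the job is handed in, while the arm keeps its last pose, push and grip.
It also fails if it takes over 51 s, if anything falls off the work surface, if the arm or the gripper's body presses on something with over 40 N, if the wrist force passes 120 N, or if a joint passes its speed limit or range.

## Robot

A 6-joint arm with a two-finger parallel gripper is mounted at the origin on the work surface. World frame = base frame: x ahead of the robot, y to its left, z up, the work surface at z = 0. Lengths are in m, angles in rad, forces in N, time in s.
With the tool pointing down it reaches from about 0.2 to 0.875 m from the base axis. Payload 3.4 kg.
Tool frame: the origin (TCP) lies at the very end of the fingers, on their centre line; the grasp point (between the pads) lies 19 mm behind it (robot.tcp_to_grasp is the distance from the TCP to the grasp point, in m); z points along the fingers, y is the direction in which the jaws open and shut (so a half turn about z gives the same grasp; the last joint's range is limited). The gripper opens to 94 mm and grips with 3 to 60 N. Pads are 16 mm wide; open, the fingers measure 119 mm over their backs; the gripper's body (75 mm by 177 mm) begins 78 mm behind the grasp point.
Start: joints at [1.147, 0.276, 1.505, -0, 1.361, -0.121], TCP at [0.171, 0.549, 0.205] pointing down, gripper open.
Joint ranges: [-2.89, 2.89], [-0.75, 2.08], [0.22, 2.7], [-1.18, 4.32], [0.11, 2.71], [-2.7, 2.7]. Speed limits (rad/s): [2.57, 2.57, 3.14, 3.14, 3.14, 3.14].

## Interface

Orientations are given as a unit quaternion [w, x, y, z].
In Python, from bench import sense, optics, robot gives the robot as it stands.
- The arm moves only by the shell command python3 -m pendant 'ROWS' [OPENING] [FORCE]. ROWS is JSON, a list of rows, each a list of 6 numbers: the shift along the tool's x, y, z in mm, then the turn, a rotation vector about the tool's x, y, z in rad. A call has 1 to 12 rows; each row shifts and turns the pose as measured when the row begins, along the tool's axes as they then stand; what a row does not reach is not made up. A row lasts 1/10 s, in which the tool goes at most 50 mm and 8.59 degrees, less where a joint would pass 70% of its speed; a pose out of reach is approached as far as the arm can. A call is refused whole if a number of a shift passes 50 or a number of a turn 0.15, either way. A call with a gripper value outside its range is refused whole. OPENING is the gripper command: -1 is shut, 1 is fully open, values between are in proportion, set as the call begins (- or left out, the last holds). The fingers move at their own pace and stop on an object; FORCE is the grip in N (left out, the last holds). Time passes only in rows, so rows that do not move let the fingers close. It gives the time, the measured TCP pose, the force and the opening at its end, in the units of the state.
- sense(): the state, without advancing time (a new reading comes with each control period).
- optics.capture(name): name is "side" or "top" or "wrist"; returns a dict with "color" (480x640x3 uint8, red, green, blue), "range_z" (480x640 float32, m along the optical axis (not along the pixel's ray), 0 where there is no reading), "K" (3x3 intrinsics, pixels), "T" (4x4, takes a point from camera to world coordinates). Camera axes: x right, y down, z forward; pixel columns grow to the right and rows downward; lengths in m; the calibration is good to about 2 mm. A picture is of the moment at which its call begins.
- robot.job_done(): hands the job in, once; it reports no verdict.
The state is a dict: "clock": time; "joint_pos": joint angles; "qd": joint speeds; "tau": joint torques, N m; "tcp_pos": TCP position; "tool_rot": TCP orientation; "contact_force": force on the tool from outside, world axes, zero at the start; "moment": the same for the moment, N m; "finger_gap": finger opening in m.
Only numpy, scipy, OpenCV 4.12 (cv2) and the standard library are available. Lean on these libraries where they do the work, as an engineer would, in place of code of your own. Each camera call takes 0.05 s, during which the arm holds its last target.

## Working session

There is one attempt and no reset: what is moved stays moved. The work goes in short steps, Python scripts to look and compute and a shell command to move; the robot and the scene stay as the last step left them, time stands still between calls to the robot, and variables do not carry over. Pictures are saved under pics/ and viewed, and the job is handed in when it is done.

```bash
mkdir -p pics; ls
python3 - <<'E'
from bench import sense, optics, robot
import cv2,numpy as np
print(sense())
for n in ["side","top","wrist"]:
    c=optics.capture(n); cv2.imwrite(f"pics/{n}0.png",c["color"][:,:,::-1]); np.savez(f"pics/{n}0.npz",**c)
    print(n,c["K"].round(1).tolist(),c["T"].round(3).tolist())
E
```

```text
pics
{'clock': 0.0, 'joint_pos': array([ 1.14699771e+00,  2.76572948e-01,  1.50608580e+00, -1.61004530e-05,
        1.36068416e+00, -1.20964207e-01]), 'qd': array([-0.00179585, -0.00026164,  0.00066282,  0.00055265,  0.00160649,
        0.00015019]), 'tau': array([-8.12132066e-05, -4.04586625e+01, -2.37221646e+01,  7.04764598e-02,
        3.42704728e-02, -1.11828838e-04]), 'tcp_pos': array([0.17124541, 0.54833541, 0.20463617]), 'tool_rot': array([-2.27849370e-04,  1.50837550e-01,  9.88558176e-01, -8.44978202e-04]), 'contact_force': array([ 0.60380073, -0.57825674, -0.09899254]), 'moment': array([-0.00603399, -0.07772949,  0.0294225 ]), 'finger_gap': 0.09398836163305582}
side [[529.0, 0.0, 320.5], [0.0, 529.0, 244.3], [0.0, 0.0, 1.0]] [[-0.942, -0.204, 0.267, 0.159], [-0.336, 0.515, -0.788, 1.122], [0.023, -0.832, -0.554, 0.899], [0.0, 0.0, 0.0, 1.0]]
top [[501.8, 0.0, 324.3], [0.0, 501.8, 247.2], [0.0, 0.0, 1.0]] [[-0.012, -0.997, 0.083, 0.437], [-1.0, 0.01, -0.023, -0.002], [0.022, -0.083, -0.996, 1.473], [0.0, 0.0, 0.0, 1.0]]
wrist [[349.6, 0.0, 321.4], [0.0, 349.6, 236.7], [0.0, 0.0, 1.0]] [[0.298, 0.918, 0.261, 0.095], [0.955, -0.286, -0.083, 0.572], [-0.001, 0.274, -0.962, 0.383], [0.0, 0.0, 0.0, 1.0]]
```

View pics/top0.png

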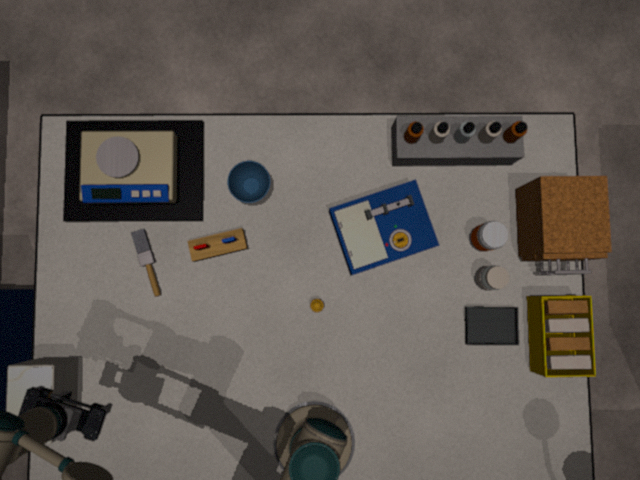

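View pics/side0.png

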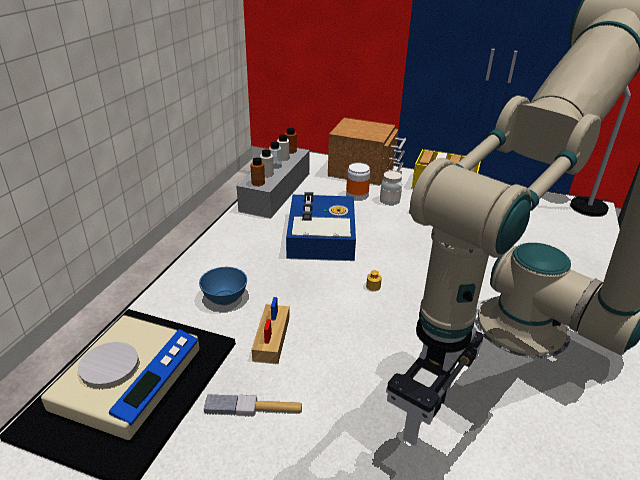

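View pics/wrist0.png

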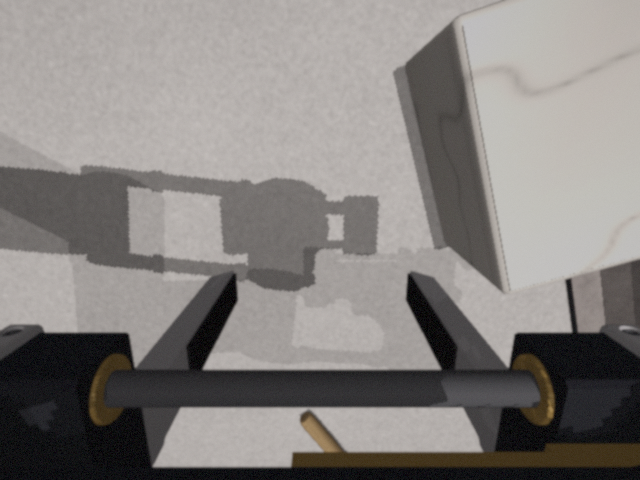

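The top view shows the stand at about (218,245), with the blue key at (230,240) and the red key at (201,246). The chest is at about (383,227) and its lock at (400,240). Next I'll measure these.

```bash
cat > h.py <<'E'
import numpy as np,cv2
def ray(c,uv,z):
    K,T=c["K"],c["T"]; d=T[:3,:3]@np.linalg.inv(K)@np.array([uv[0],uv[1],1.]); o=T[:3,3]
    return o+d*(z-o[2])/d[2]
def proj(c,p):
    K,T=c["K"],c["T"]; q=K@(T[:3,:3].T@(np.asarray(p)-T[:3,3])); return q[:2]/q[2]
E
python3 - <<'E'
import numpy as np,cv2
from h import *
for n in ["top","side"]:
    c=dict(np.load(f"pics/{n}0.npz")); im=c["color"]; hsv=cv2.cvtColor(im,cv2.COLOR_RGB2HSV)
    def comps(m,name,zs,lo=8):
        k,l,s,ce=cv2.connectedComponentsWithStats(m.astype(np.uint8))
        for i in range(1,k):
            if s[i,4]>=lo:
                r=cv2.minAreaRect(np.argwhere(l==i)[:,::-1].astype(np.float32))
                print(n,name,s[i].tolist(),ce[i].round(1),[ray(c,ce[i],z).round(4).tolist() for z in zs],np.round(r[1],1),round(r[2],1))
    H,S,V=[hsv[...,i].astype(int) for i in range(3)]
    roi=np.zeros(H.shape,bool)
    if n=="top": roi[170:285,180:450]=1
    else: roi[180:370,240:370]=1
    comps(roi&(H>100)&(H<130)&(S>140)&(V>60),"blue",[.111,.075])
    comps(roi&((H<6)|(H>172))&(S>150)&(V>80),"red",[.111,.08],3)
    comps(roi&(H>45)&(H<80)&(S>100)&(V>60),"green",[.08],2)
    comps(roi&(H>10)&(H<28)&(S>70)&(V>90),"wood",[.038,.081])
c=np.load("pics/top0.npz")["color"][:,:,::-1]
a=cv2.resize(c[210:280,180:260],None,fx=7,fy=7,interpolation=cv2.INTER_CUBIC)
cv2.imwrite("pics/tA.png",a)
cv2.imwrite("pics/tB.png",cv2.resize(c[170:285,320:450],None,fx=5,fy=5,interpolation=cv2.INTER_CUBIC))
c=np.load("pics/side0.npz")["color"][:,:,::-1]
cv2.imwrite("pics/sB.png",cv2.resize(c[180:270,280:370],None,fx=6,fy=6,interpolation=cv2.INTER_CUBIC))
E
```

```text
top blue [238, 170, 26, 27, 215] [250.2 184. ] [[0.7257, 0.1676, 0.111], [0.7333, 0.1721, 0.075]] [23.  27.8] 48.8
top blue [330, 181, 108, 93, 3051] [397.1 221.7] [[0.6179, -0.2348, 0.111], [0.6227, -0.2409, 0.075]] [68.9 91.1] 71.6
top blue [222, 237, 13, 6, 39] [228.4 239.4] [[0.5734, 0.2264, 0.111], [0.577, 0.2325, 0.075]] [ 3.1 12.1] 77.5
top red [194, 244, 12, 5, 37] [199.9 246.1] [[0.5558, 0.3032, 0.111], [0.5586, 0.3102, 0.08]] [ 3.2 11.4] 76.0
top red [386, 244, 2, 2, 3] [386.3 244.3] [[0.5558, -0.2036, 0.111], [0.5585, -0.2082, 0.08]] [0.7 1.4] 45.0
top green [394, 225, 3, 2, 4] [395.  225.8] [[0.6106, -0.2337, 0.08]] [1.4 1.4] 45.0
top wood [188, 228, 58, 33, 999] [216.4 244.2] [[0.5673, 0.2728, 0.038], [0.5634, 0.2645, 0.081]] [21.  56.3] 76.4
top wood [392, 232, 16, 16, 179] [399.9 239.5] [[0.5758, -0.2541, 0.038], [0.5717, -0.2465, 0.081]] [15. 15.] 90.0
side blue [286, 195, 70, 51, 1337] [321.6 212.3] [[0.5935, -0.1614, 0.111], [0.6134, -0.2201, 0.075]] [49.6 69.5] 87.1
side blue [240, 270, 7, 20, 83] [242.3 280. ] [[0.6635, 0.2179, 0.111], [0.6865, 0.1766, 0.075]] [19
[... 295 characters left out ...]
1, 0.111], [0.544, 0.3457, 0.08]] [11.  4.] 90.0
side green [324, 210, 2, 1, 2] [324.5 210. ] [[0.6071, -0.2285, 0.08]] [1. 0.] 180.0
side wood [348, 180, 22, 16, 211] [357.9 187.3] [[0.5736, -0.4925, 0.038], [0.5529, -0.4118, 0.081]] [15. 21.] 90.0
side wood [331, 206, 15, 8, 79] [338.1 209.5] [[0.59, -0.3175, 0.038], [0.5685, -0.2456, 0.081]] [14.  7.] -0.0
side wood [367, 274, 3, 7, 15] [368.3 276.7] [[0.4013, -0.002, 0.038], [0.3892, 0.0542, 0.081]] [6. 2.] 90.0
side wood [252, 304, 37, 57, 984] [270.7 330.8] [[0.5602, 0.2858, 0.038], [0.5401, 0.3276, 0.081]] [25.5 58.1] 15.9
side wood [254, 352, 11, 8, 45] [258.7 355.6] [[0.5525, 0.3682, 0.038], [0.5328, 0.4059, 0.081]] [ 4.2 11.3] 45.0
```

View pics/tA.png

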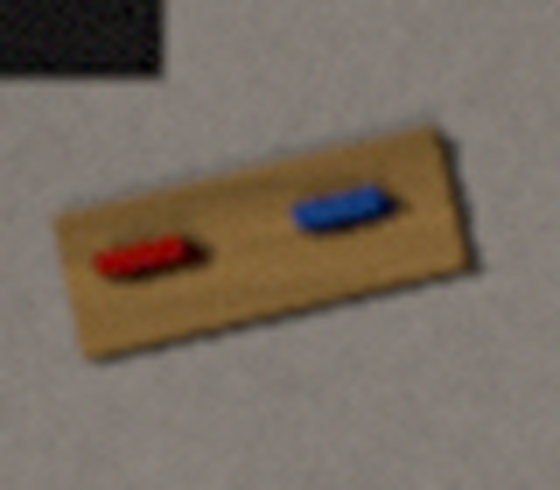

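View pics/tB.png

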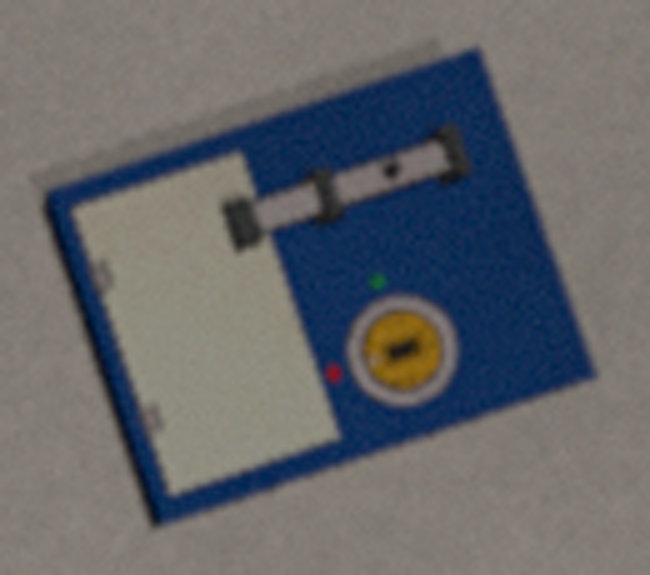

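View pics/sB.png

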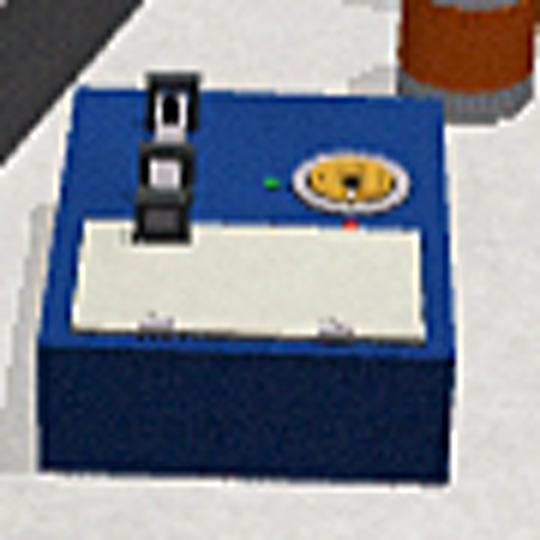

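```bash
cat >> h.py <<'E'
from scipy.spatial.transform import Rotation as R
def rot(s):
    q=s["tool_rot"]; return R.from_quat([q[1],q[2],q[3],q[0]])
def goal(s,p,yawy):
    """remaining shift in tool axes (mm) and rotvec for TCP at p, pointing down with tool y at yaw yawy"""
    y=np.array([np.cos(yawy),np.sin(yawy),0]);z=np.array([0,0,-1.]);x=np.cross(y,z)
    Rg=R.from_matrix(np.c_[x,y,z]); r=rot(s)
    print("shift mm",(r.inv().apply(np.array(p)-s["tcp_pos"])*1000).round(2),"turn",(r.inv()*Rg).as_rotvec().round(4),"tcp",s["tcp_pos"].round(4),"F",s["contact_force"].round(1),"M",s["moment"].round(2),"gap",round(s["finger_gap"],4),"t",s["clock"],"q6",s["joint_pos"][5].round(3))
E
python3 -m pendant '[[-44,-16,0,0,0,0],[-44,-16,0,0,0,0],[-44,-16,0,0,0,0],[-44,-16,0,0,0,0],[-44,-16,0,0,0,0],[-44,-16,0,0,0,0],[-44,-16,0,0,0,0],[-44,-16,0,0,0,0],[-44,-16,0,0,0,0],[-44,-16,0,0,0,0],[-44,-16,0,0,0,0]]' 1 
python3 -m pendant '[[0,0,0,0,0,0.145],[0,0,0,0,0,0.145],[0,0,0,0,0,0.145],[0,0,0,0,0,0.145],[0,0,0,0,0,0.145],[0,0,0,0,0,0.145],[0,0,0,0,0,0.145],[0,0,0,0,0,0]]'
python3 - <<'E'
from bench import sense,optics
from h import *
s=sense(); goal(s,[.5765,.233,.205],.23)
c=optics.capture("wrist"); cv2.imwrite("pics/w1.png",c["color"][:,:,::-1]); np.savez("pics/w1.npz",**c)
E
```

```text
clock: 1.25
tcp_pos: [0.5905, 0.2302, 0.2002]
tool_rot: [-0.003, 0.145, 0.989, -0.001]
contact_force: [0.5, 1.4, -0.2]
finger_gap: 0.0937
clock: 2.05
tcp_pos: [0.5962, 0.2221, 0.1943]
tool_rot: [-0.003, 0.622, 0.783, -0.005]
contact_force: [0.8, -0.8, -0.3]
finger_gap: 0.0937
shift mm [ 15.02 -16.83 -10.48] turn [-0.0127  0.0015 -0.0013] tcp [0.5962 0.2221 0.1943] F [ 0.8 -0.8 -0.3] M [-0.09  0.03  0.08] gap 0.0937 t 2.05 q6 0.02
```

View pics/w1.png

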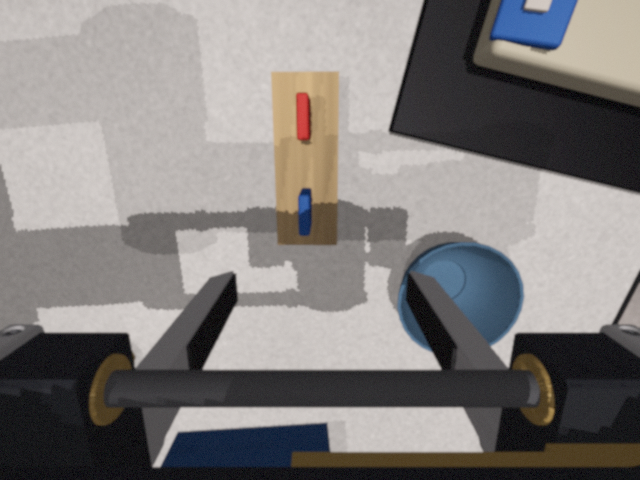

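Run:
```python
from h import *
c=dict(np.load("pics/w1.npz")); im=c["color"]
cv2.imwrite("pics/w1c.png",cv2.resize(im[60:260,250:360,::-1],None,fx=5,fy=3,interpolation=cv2.INTER_CUBIC)[:600])
hsv=cv2.cvtColor(im,cv2.COLOR_RGB2HSV).astype(int);H,S,V=hsv[...,0],hsv[...,1],hsv[...,2]
roi=np.zeros(H.shape,bool);roi[60:260,260:350]=1
for nm,m in [("blue",roi&(H>100)&(H<130)&(S>120)),("red",roi&((H<6)|(H>172))&(S>150))]:
    pts=np.argwhere(m)[:,::-1]; print(nm,pts.min(0),pts.max(0))
    for r in range(pts[:,1].min(),pts[:,1].max()+1,4):
        xs=np.arange(285,322); print(r,[(x,V[r,x]) for x in xs if m[r,x]])
m=roi&(H>8)&(H<28)&(S>70)
ct=max(cv2.findContours(m.astype(np.uint8),0,2)[0],key=cv2.contourArea); b=cv2.approxPolyDP(ct,6,True)[:,0]
for p in b: print(p,ray(c,p,.038).round(4))
# depth of key top
print(np.round([c["range_z"][212,x] for x in range(295,316)],4))
```

```text
blue [299 190] [310 234]
190 [(np.int64(303), np.int64(80)), (np.int64(304), np.int64(81)), (np.int64(305), np.int64(82)), (np.int64(306), np.int64(79)), (np.int64(307), np.int64(80)), (np.int64(308), np.int64(79)), (np.int64(309), np.int64(79))]
194 [(np.int64(301), np.int64(100)), (np.int64(302), np.int64(102)), (np.int64(303), np.int64(104)), (np.int64(304), np.int64(103)), (np.int64(305), np.int64(100)), (np.int64(306), np.int64(103)), (np.int64(307), np.int64(99)), (np.int64(308), np.int64(91)), (np.int64(309), np.int64(79))]
198 [(np.int64(299), np.int64(142)), (np.int64(300), np.int64(157)), (np.int64(301), np.int64(162)), (np.int64(302), np.int64(165)), (np.int64(303), np.int64(162)), (np.int64(304), np.int64(166)), (np.int64(305), np.int64(166)), (np.int64(306), np.int64(165)), (np.int64(307), np.int64(157)), (np.int64(308), np.int64(139)), (np.int64(309), np.int64(108))]
202 [(np.int64(299), np.int64(145)), (np.int64(300), np.int64(159)), (np.int64(301), np.int64(164)), (np.int64(302), np.int64(162)), (np.int64(303), np.int64(163)), (np.int64(304), np.int64(164)), (np.int64
[... 7180 characters left out ...]
.int64(309), np.int64(110))]
137 [(np.int64(298), np.int64(186)), (np.int64(299), np.int64(195)), (np.int64(300), np.int64(197)), (np.int64(301), np.int64(192)), (np.int64(302), np.int64(184)), (np.int64(303), np.int64(175)), (np.int64(304), np.int64(178)), (np.int64(305), np.int64(179)), (np.int64(306), np.int64(175)), (np.int64(307), np.int64(163)), (np.int64(308), np.int64(141)), (np.int64(309), np.int64(114))]
[336  72] [0.5762 0.3556 0.038 ]
[272  73] [0.5216 0.3421 0.038 ]
[280 244] [0.5591 0.1894 0.038 ]
[335 243] [0.6125 0.2031 0.038 ]
[0.3422 0.3428 0.3423 0.2989 0.2976 0.2959 0.2978 0.2979 0.2975 0.2969
 0.2965 0.2962 0.2967 0.2969 0.2971 0.3017 0.3272 0.343  0.3422 0.3415
 0.3433]
```

View pics/w1c.png

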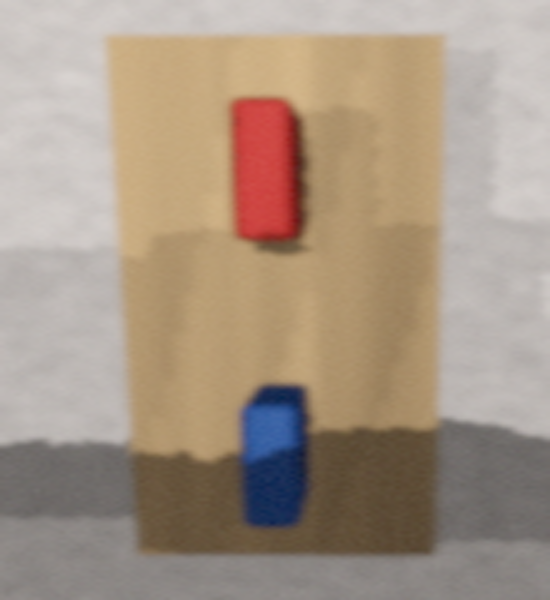

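Run:
```python
from h import *
c=dict(np.load("pics/w1.npz"))
b=ray(c,(303.7,215),.083); r=ray(c,(302,116.3),.083)
print(b,r,np.linalg.norm(b-r),np.arctan2(-(r-b)[0],(r-b)[1]))
for v in(195,235.5): print(ray(c,(303.7,v),.083))
cs=[ray(c,p,.038) for p in [(336,72),(272,73),(280,244),(335,243)]]
m=np.mean(cs,0); print(m, m-.04*np.array([-np.sin(.235),np.cos(.235),0]))
a=(cs[0]+cs[1])/2-(cs[2]+cs[3])/2; print(np.arctan2(-a[0],a[1]),np.linalg.norm(a))
```

```text
[0.57648088 0.23419235 0.083     ] [0.55830838 0.31122939 0.083     ] 0.07915141215331334 0.23165801139148423
[0.57284878 0.25084106 0.083     ]
[0.5803272  0.21656165 0.083     ]
[0.56736237 0.27254634 0.038     ] [0.57667609 0.23364577 0.038     ]
0.23736658453007958 0.15702711829365215
```

```bash
python3 -m pendant '[[15,-17,0,-0.0127,0.0015,-0.006],[0,0,10,0,0,0],[0,0,0,0,0,0]]'
python3 - <<'E'
from bench import sense
from h import *
goal(sense(),[.5766,.2335,.045],.235)
E
```

```text
clock: 2.4
tcp_pos: [0.5762, 0.2326, 0.1832]
tool_rot: [0.0, 0.615, 0.788, -0.0]
contact_force: [0.9, -0.4, -0.1]
finger_gap: 0.094
shift mm [  0.81   0.66 138.2 ] turn [-0.0002  0.0005  0.01  ] tcp [0.5762 0.2326 0.1832] F [ 0.9 -0.4 -0.1] M [-0.07  0.06  0.01] gap 0.094 t 2.4 q6 0.027
```

```bash
python3 -m pendant '[[0.8,0.7,30,0,0,0.01],[0,0,30,0,0,0],[0,0,30,0,0,0],[0,0,20,0,0,0],[0,0,10,0,0,0],[0,0,0,0,0,0]]'
python3 - <<'E'
from bench import sense
from h import *
goal(sense(),[.5766,.2335,.045],.235)
E
```

```text
clock: 3.0
tcp_pos: [0.5823, 0.2325, 0.0598]
tool_rot: [0.003, 0.617, 0.787, 0.002]
contact_force: [0.1, 0.3, -0.3]
finger_gap: 0.0941
shift mm [ 2.37 -5.4  14.78] turn [0.0055 0.0021 0.0069] tcp [0.5823 0.2325 0.0598] F [ 0.1  0.3 -0.3] M [-0.08  0.06  0.05] gap 0.0941 t 3.0 q6 0.03
```

```bash
python3 -m pendant '[[2.4,-5.4,5,0.0055,0.002,0.007],[0,0,5,0,0,0],[0,0,3,0,0,0],[0,0,0,0,0,0]]'
python3 - <<'E'
from bench import sense
from h import *
goal(sense(),[.5766,.2335,.045],.235)
E
```

```text
clock: 3.4
tcp_pos: [0.5788, 0.2341, 0.0487]
tool_rot: [0.002, 0.619, 0.785, 0.002]
contact_force: [0.9, -0.3, 0.8]
finger_gap: 0.094
shift mm [-0.05 -2.33  3.73] turn [ 0.0051 -0.0001  0.0001] tcp [0.5788 0.2341 0.0487] F [ 0.9 -0.3  0.8] M [-0.07  0.09 -0.03] gap 0.094 t 3.4 q6 0.038
```

```bash
python3 -m pendant '[[0,-2.3,3.7,0.005,0,0],[0,0,0,0,0,0]]'
python3 - <<'E'
from bench import sense
from h import *
goal(sense(),[.5766,.2335,.045],.235)
E
python3 -m pendant '[[0,0,0,0,0,0],[0,0,0,0,0,0],[0,0,0,0,0,0],[0,0,0,0,0,0],[0,0,0,0,0,0],[0,0,0,0,0,0],[0,0,0,0,0,0],[0,0,0,0,0,0]]' -1 8
python3 - <<'E'
from bench import sense
from h import *
goal(sense(),[.5766,.2335,.045],.235)
E
```

```text
clock: 3.6
tcp_pos: [0.577, 0.2337, 0.0458]
tool_rot: [0.0, 0.619, 0.785, 0.001]
contact_force: [-0.3, -0.3, -0.6]
finger_gap: 0.0942
shift mm [-0.12 -0.49  0.76] turn [ 0.0016 -0.0001  0.0003] tcp [0.577  0.2337 0.0458] F [-0.3 -0.3 -0.6] M [-0.06  0.03  0.  ] gap 0.0942 t 3.6 q6 0.038
clock: 4.4
tcp_pos: [0.5776, 0.2339, 0.0465]
tool_rot: [0.001, 0.619, 0.785, 0.001]
contact_force: [0.6, 0.1, -0.2]
finger_gap: 0.0338
shift mm [-0.13 -1.07  1.48] turn [ 0.0031 -0.0002  0.0004] tcp [0.5776 0.2339 0.0465] F [ 0.6  0.1 -0.2] M [-0.08  0.   -0.03] gap 0.0338 t 4.4 q6 0.038
```

```bash
python3 -m pendant '[[0,-1,1.4,0.003,0,0],[0,0,0,0,0,0],[0,0,0,0,0,0],[0,0,0,0,0,0]]' -1 8
python3 - <<'E'
from bench import sense
from h import *
goal(sense(),[.5766,.2335,.045],.235)
E
```

```text
clock: 4.8
tcp_pos: [0.5765, 0.2336, 0.0449]
tool_rot: [-0.0, 0.619, 0.785, -0.0]
contact_force: [0.3, 0.7, 0.3]
finger_gap: 0.01
shift mm [-0.15  0.07 -0.07] turn [-0.0002 -0.0002  0.0004] tcp [0.5765 0.2336 0.0449] F [0.3 0.7 0.3] M [-0.11  0.04 -0.03] gap 0.01 t 4.8 q6 0.038
```

```bash
python3 -m pendant '[[0,0,0,0,0,0],[0,0,0,0,0,0],[0,0,0,0,0,0]]' -1 50
python3 - <<'E'
from bench import sense
from h import *
goal(sense(),[.5766,.2335,.045],.235)
E
python3 -m pendant '[[0,0,-6,0,0,0],[0,0,-10,0,0,0],[0,0,-10,0,0,0],[0,0,-10,0,0,0],[0,0,-10,0,0,0]]'
python3 - <<'E'
from bench import sense
from h import *
goal(sense(),[.5766,.2335,.175],.235)
E
```

```text
clock: 5.1
tcp_pos: [0.5765, 0.2336, 0.0449]
tool_rot: [-0.0, 0.619, 0.785, -0.0]
contact_force: [-0.5, 1.0, -0.0]
finger_gap: 0.0098
shift mm [-0.15  0.05 -0.12] turn [-0.0003 -0.0002  0.0005] tcp [0.5765 0.2336 0.0449] F [-0.5  1.  -0. ] M [-0.05  0.01 -0.04] gap 0.0098 t 5.1 q6 0.038
clock: 5.6
tcp_pos: [0.5758, 0.2334, 0.0936]
tool_rot: [-0.001, 0.619, 0.785, -0.001]
contact_force: [0.3, -0.1, -0.3]
finger_gap: 0.0095
shift mm [ -0.1    0.57 -81.38] turn [-0.0023 -0.0001  0.0004] tcp [0.5758 0.2334 0.0936] F [ 0.3 -0.1 -0.3] M [-0.06  0.05 -0.07] gap 0.0095 t 5.6 q6 0.038
```

```bash
python3 -m pendant '[[0,0,-30,0,0,0],[-15,-4,-30,0,0,0],[-35,-9,-20,0,0,0],[-42,-10.5,0,0,0,0],[-42,-10.5,0,0,0,0],[-42,-10.5,0,0,0,0],[-42,-10.5,0,0,0,0],[-42,-10.5,0,0,0,0],[-42,-10.5,0,0,0,0],[-42,-10.5,0,0,0,0],[-42,-10.5,0,0,0,0]]'
python3 - <<'E'
from bench import sense
from h import *
goal(sense(),[.5717,-.2465,.175],.326)
E
```

```text
clock: 6.7
tcp_pos: [0.5759, -0.1723, 0.1907]
tool_rot: [0.006, 0.615, 0.789, 0.005]
contact_force: [1.3, -0.9, -0.9]
finger_gap: 0.0096
shift mm [-70.9  -22.48  15.52] turn [ 0.0161  0.0037 -0.0794] tcp [ 0.5759 -0.1723  0.1907] F [ 1.3 -0.9 -0.9] M [-0.05  0.01  0.02] gap 0.0096 t 6.7 q6 -0.66
```

```bash
python3 -m pendant '[[-36,-11,0,0.016,0.003,-0.08],[-36,-11,0,0,0,0],[-30,0,0,0,0,0],[-15,0,0,0,0,0],[0,0,0,0,0,0]]'
python3 - <<'E'
from bench import sense,optics
from h import *
s=sense(); goal(s,[.5717,-.2465,.175],.326)
c=optics.capture("wrist"); cv2.imwrite("pics/w2.png",c["color"][:,:,::-1]); np.savez("pics/w2.npz",**c)
print(proj(c,[.5717,-.2465,.081]),proj(c,s["tcp_pos"]))
c=optics.capture("side"); cv2.imwrite("pics/s2.png",c["color"][:,:,::-1]); np.savez("pics/s2.npz",**c)
E
```

```text
clock: 7.2
tcp_pos: [0.5885, -0.3014, 0.1951]
tool_rot: [0.003, 0.584, 0.811, -0.001]
contact_force: [-0.3, 0.6, -0.4]
finger_gap: 0.0098
shift mm [57.48  1.42 19.76] turn [ 0.0016  0.0052 -0.0036] tcp [ 0.5885 -0.3014  0.1951] F [-0.3  0.6 -0.4] M [-0.04  0.08  0.01] gap 0.0098 t 7.2 q6 -0.899
[323.0187498  164.82815379] [321.65623555 287.21370868]
```

View pics/w2.png

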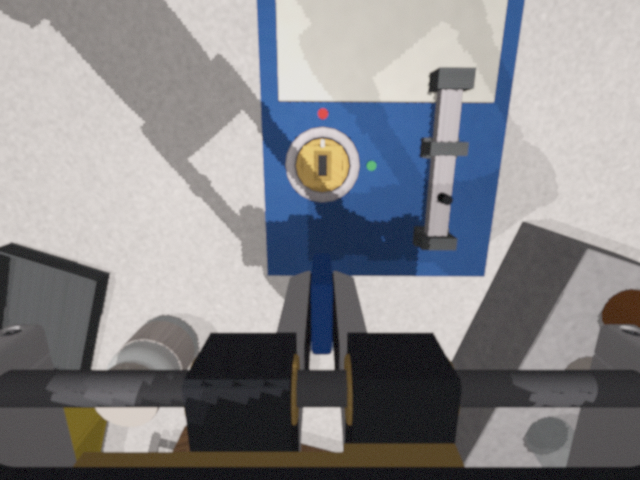

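View pics/s2.png

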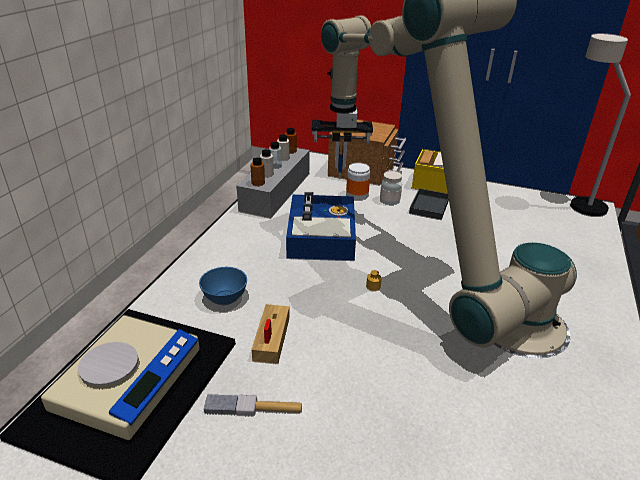

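The wrist view shows the keyway at (322,165), the red dot at (323,114) and the green dot at (371,166). The key is held between the fingers. The side view shows the red key still in the stand.

Run:
```python
from h import *
c=dict(np.load("pics/w2.npz")); im=c["color"]; hsv=cv2.cvtColor(im,cv2.COLOR_RGB2HSV).astype(int);H,S,V=[hsv[...,i] for i in range(3)]
roi=np.zeros(H.shape,bool);roi[90:230,260:400]=1
def big(m):
    k,l,s,ce=cv2.connectedComponentsWithStats((roi&m).astype(np.uint8)); i=1+s[1:,4].argmax(); return l==i,ce[i],s[i]
mr,cr,_=big(((H<6)|(H>172))&(S>140)); mg,cg,_=big((H>45)&(H<80)&(S>100))
mb,cb,sb=big((H>12)&(H<30)&(S>100)&(V>70))
ct=max(cv2.findContours(mb.astype(np.uint8),0,2)[0],key=cv2.contourArea); e=cv2.fitEllipse(cv2.convexHull(ct))
print("brass",cb,e)
d=np.zeros(H.shape,bool); d[150:182,312:334]=1
md=d&(V<75); k,l,s,ce=cv2.connectedComponentsWithStats(md.astype(np.uint8)); i=1+s[1:,4].argmax(); print("slot",ce[i],s[i])
L=ray(c,e[0],.081);Sx=ray(c,ce[i],.078);r=ray(c,cr,.0755);g=ray(c,cg,.0755)
print("lock",L.round(4),"slot",Sx.round(4),"red",r.round(4),"green",g.round(4))
print("yaw red",np.arctan2(-(r-L)[0],(r-L)[1]),"green",np.arctan2((g-L)[1],(g-L)[0]))
# chest edges near: left blue edge & hatch edge
bl=(H>100)&(H<130)&(S>120)
for v in (105,130,180,230,260):
    xs=np.where(bl[v])[0]; xs=xs[(xs>240)&(xs<530)]; print(v,xs.min(),xs.max(),ray(c,(xs.min()-.5,v),.075).round(4),ray(c,(xs.max()+.5,v),.075).round(4))
cv2.imwrite("pics/w2c.png",cv2.resize(im[95:345,260:400,::-1],None,fx=4,fy=4,interpolation=cv2.INTER_CUBIC)[:600])
cv2.imwrite("pics/w2d.png",cv2.resize(im[230:370,260:390,::-1],None,fx=4,fy=4,interpolation=cv2.INTER_CUBIC)[:600])
```

```text
brass [322.0915 165.229 ] ((322.0904541015625, 164.5646209716797), (52.45086669921875, 53.22804641723633), 174.47279357910156)
slot [322.         165.27380952] [320 157   5  18  84]
lock [ 0.5709 -0.2465  0.081 ] slot [ 0.5711 -0.2473  0.078 ] red [ 0.5586 -0.2084  0.0755] green [ 0.61   -0.2345  0.0755]
yaw red 0.3118660529721464 green 0.29964469973021873
105 262 507 [ 0.5103 -0.2179  0.075 ] [ 0.6971 -0.1555  0.075 ]
130 263 504 [ 0.5162 -0.2361  0.075 ] [ 0.7035 -0.1736  0.075 ]
180 265 496 [ 0.5289 -0.2746  0.075 ] [ 0.7155 -0.2123  0.075 ]
230 267 489 [ 0.5426 -0.3163  0.075 ] [ 0.7294 -0.254   0.075 ]
260 268 484 [ 0.5512 -0.3431  0.075 ] [ 0.7376 -0.2809  0.075 ]
```

View pics/w2c.png

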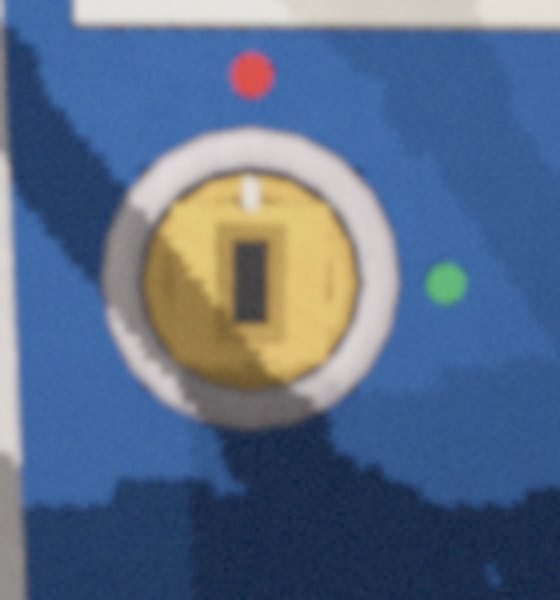

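View pics/w2d.png

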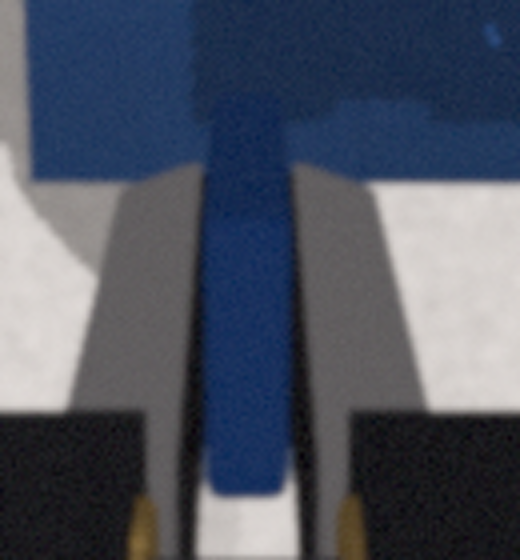

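Run:
```python
from h import *
from bench import sense
c=dict(np.load("pics/w2.npz")); s=sense(); r=rot(s)
for n,p in [("top -x",(-.018,0,-.038)),("top +x",(.018,0,-.038)),("bot +x",(.018,0,.007)),("top left",(0,-.005,-.038)),("top right",(0,.005,-.038)),("botL",(.018,-.005,.007)),("botR",(.018,.005,.007)),("tip",(0,0,.035))]:
    print(n,proj(c,s["tcp_pos"]+r.apply(p)).round(1))
goal(s,[.571,-.2467,.125],.316)
```

```text
top -x [322.6 352.2]
top +x [322.5 279.8]
bot +x [322.2 247.9]
top left [311.3 317.2]
top right [333.7 317.1]
botL [313.2 247.9]
botR [331.2 247.9]
tip [322.1 261.1]
shift mm [55.08  0.41 69.85] turn [0.0014 0.0035 0.0083] tcp [ 0.588  -0.2988  0.195 ] F [ 0.2  0.7 -0.8] M [-0.03  0.07  0.05] gap 0.0098 t 7.3 q6 -0.899
```

```bash
python3 -m pendant '[[25,0.2,0,0.001,0.003,0.008],[20,0,10,0,0,0],[8,0,20,0,0,0],[0,0,20,0,0,0],[0,0,10,0,0,0],[0,0,0,0,0,0]]'
python3 - <<'E'
from bench import sense
from h import *
goal(sense(),[.571,-.2467,.125],.316)
E
```

```text
clock: 7.9
tcp_pos: [0.5694, -0.2341, 0.1361]
tool_rot: [-0.001, 0.583, 0.812, 0.002]
contact_force: [-0.3, -0.2, -0.9]
finger_gap: 0.0095
shift mm [-12.53  -2.5   11.05] turn [ 0.0022 -0.0039  0.0099] tcp [ 0.5694 -0.2341  0.1361] F [-0.3 -0.2 -0.9] M [-0.12  0.02 -0.  ] gap 0.0095 t 7.9 q6 -0.833
```

```bash
python3 -m pendant '[[-11,-2.3,5,0.002,-0.004,0.01],[0,0,0,0,0,0],[0,0,0,0,0,0]]'
python3 - <<'E'
from bench import sense
from h import *
goal(sense(),[.571,-.2467,.125],.316)
E
```

```text
clock: 8.2
tcp_pos: [0.5721, -0.2458, 0.1328]
tool_rot: [0.002, 0.587, 0.81, 0.0]
contact_force: [-0.2, 0.4, -0.7]
finger_gap: 0.0099
shift mm [-0.54 -1.32  7.79] turn [0.0022 0.0027 0.0002] tcp [ 0.5721 -0.2458  0.1328] F [-0.2  0.4 -0.7] M [-0.1   0.03 -0.02] gap 0.0099 t 8.2 q6 -0.834
```

```bash
python3 -m pendant '[[-0.5,-1.3,6,0.002,0.002,0],[0,0,0,0,0,0],[0,0,0,0,0,0]]'
python3 - <<'E'
from bench import sense,optics
from h import *
s=sense();goal(s,[.571,-.2467,.117],.316)
c=optics.capture("side"); cv2.imwrite("pics/s3.png",cv2.resize(c["color"][150:270,270:390,::-1],None,fx=5,fy=5,interpolation=cv2.INTER_CUBIC))
c=optics.capture("top"); cv2.imwrite("pics/t3.png",cv2.resize(c["color"][180:280,320:440,::-1],None,fx=5,fy=5,interpolation=cv2.INTER_CUBIC))
c=optics.capture("wrist"); cv2.imwrite("pics/w3.png",cv2.resize(c["color"][190:370,240:400,::-1],None,fx=3,fy=3,interpolation=cv2.INTER_CUBIC))
E
```

```text
clock: 8.5
tcp_pos: [0.5716, -0.248, 0.1273]
tool_rot: [0.001, 0.587, 0.809, -0.0]
contact_force: [0.1, 0.7, -0.5]
finger_gap: 0.0098
shift mm [ 1.45 -0.2  10.3 ] turn [ 0.0015  0.0021 -0.001 ] tcp [ 0.5716 -0.248   0.1273] F [ 0.1  0.7 -0.5] M [-0.06  0.04  0.04] gap 0.0098 t 8.5 q6 -0.836
```

View pics/s3.png

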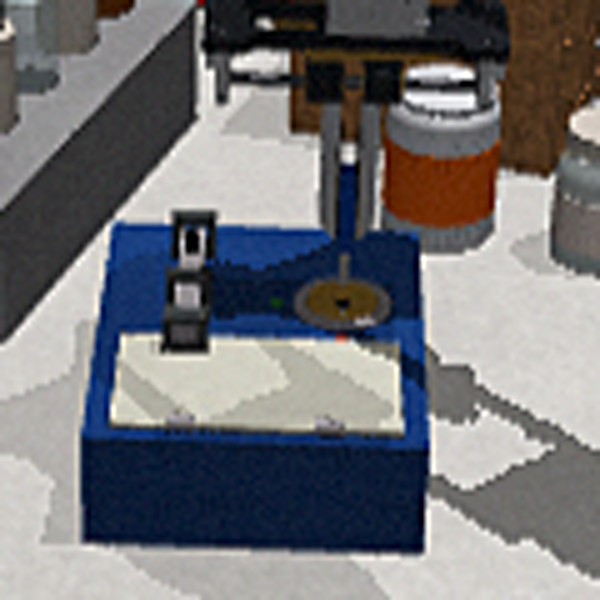

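View pics/w3.png

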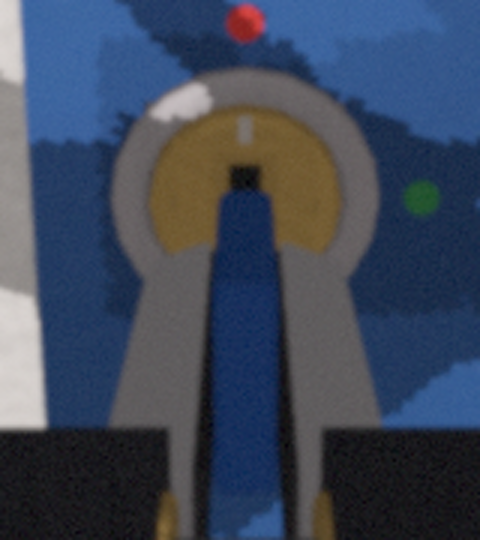

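The wrist view has the bow in line with the keyway, whose visible end is at (245,180) in the crop. The side view shows the blade tip just above the brass face. Now lowering the key.

```bash
python3 -m pendant '[[1.4,0,5,0.001,0.002,0],[0,0,3,0,0,0],[0,0,0,0,0,0]]'
python3 - <<'E'
from bench import sense
from h import *
s=sense();goal(s,[.571,-.2467,.112],.316)
E
```

```text
clock: 8.95
tcp_pos: [0.571, -0.2462, 0.1187]
tool_rot: [-0.0, 0.587, 0.809, 0.0]
contact_force: [1.2, -0.3, -0.7]
finger_gap: 0.0098
shift mm [-0.49 -0.2   6.7 ] turn [ 0.0003 -0.0003 -0.0007] tcp [ 0.571  -0.2462  0.1187] F [ 1.2 -0.3 -0.7] M [-0.11  0.08 -0.01] gap 0.0098 t 8.95 q6 -0.835
```

```bash
python3 -m pendant '[[-0.3,-0.2,3,0,0,0],[0,0,3,0,0,0],[0,0,2,0,0,0]]'
python3 - <<'E'
from bench import sense
from h import *
s=sense();goal(s,[.571,-.2467,.108],.316)
E
```

```text
clock: 9.25
tcp_pos: [0.571, -0.2465, 0.1101]
tool_rot: [0.0, 0.587, 0.809, 0.0]
contact_force: [-0.2, 0.2, -0.3]
finger_gap: 0.0097
shift mm [-0.19 -0.08  2.13] turn [ 0.0005 -0.0001 -0.0005] tcp [ 0.571  -0.2465  0.1101] F [-0.2  0.2 -0.3] M [-0.07  0.04 -0.01] gap 0.0097 t 9.25 q6 -0.835
```

```bash
python3 -m pendant '[[0,0,2,0,0,0],[0,0,2,0,0,0],[0,0,2,0,0,0],[0,0,2,0,0,0]]'
python3 - <<'E'
from bench import sense
from h import *
s=sense();goal(s,[.571,-.2467,.088],.316)
E
```

```text
clock: 9.65
tcp_pos: [0.5709, -0.2467, 0.1015]
tool_rot: [0.0, 0.587, 0.809, -0.0]
contact_force: [-1.0, -0.4, 2.3]
finger_gap: 0.0097
shift mm [-0.    0.14 13.52] turn [-0.0001  0.0002 -0.0003] tcp [ 0.5709 -0.2467  0.1015] F [-1.  -0.4  2.3] M [-0.17  0.31  0.01] gap 0.0097 t 9.65 q6 -0.835
```

```bash
python3 -m pendant '[[0,0,3,0,0,0.06],[0,0,3,0,0,-0.12],[0,0,3,0,0,0.12],[0,0,3,0,0,-0.06]]'
python3 - <<'E'
from bench import sense
from h import *
s=sense();goal(s,[.571,-.2467,.088],.316)
E
```

```text
clock: 10.05
tcp_pos: [0.5719, -0.2477, 0.0921]
tool_rot: [0.002, 0.587, 0.809, -0.0]
contact_force: [-1.3, 0.6, 5.8]
finger_gap: 0.0093
shift mm [ 1.24 -0.57  4.11] turn [ 0.0026  0.0036 -0.001 ] tcp [ 0.5719 -0.2477  0.0921] F [-1.3  0.6  5.8] M [ 0.09  0.23 -0.06] gap 0.0093 t 10.05 q6 -0.835
```

```bash
python3 -m pendant '[[0.8,-0.3,3,0.002,0.003,0.06],[0,0,3,0,0,-0.12],[0,0,3,0,0,0.06]]'
python3 - <<'E'
from bench import sense
from h import *
s=sense();goal(s,[.571,-.2467,.088],.316)
E
```

```text
clock: 10.35
tcp_pos: [0.572, -0.2481, 0.0876]
tool_rot: [0.002, 0.587, 0.81, -0.0]
contact_force: [-5.6, 2.3, 22.4]
finger_gap: 0.0099
shift mm [ 1.62 -0.57 -0.43] turn [0.0025 0.0042 0.0009] tcp [ 0.572  -0.2481  0.0876] F [-5.6  2.3 22.4] M [0.59 1.25 0.02] gap 0.0099 t 10.35 q6 -0.837
```

```bash
python3 -m pendant '[[0.6,-0.3,1,0.0025,0.004,0],[0,0,1,0,0,0]]'
python3 - <<'E'
from bench import sense,optics
from h import *
s=sense();goal(s,[.571,-.2467,.088],.316)
c=optics.capture("side"); cv2.imwrite("pics/s4.png",cv2.resize(c["color"][170:250,290:380,::-1],None,fx=6,fy=6,interpolation=cv2.INTER_CUBIC))
c=optics.capture("wrist"); cv2.imwrite("pics/w4.png",cv2.resize(c["color"][190:370,240:400,::-1],None,fx=3,fy=3,interpolation=cv2.INTER_CUBIC))
E
```

```text
clock: 10.55
tcp_pos: [0.572, -0.248, 0.0878]
tool_rot: [0.001, 0.587, 0.81, 0.0]
contact_force: [-1.4, 0.7, 4.9]
finger_gap: 0.0098
shift mm [ 1.51 -0.6  -0.21] turn [0.0016 0.0022 0.0003] tcp [ 0.572  -0.248   0.0878] F [-1.4  0.7  4.9] M [ 0.13  0.39 -0.02] gap 0.0098 t 10.55 q6 -0.837
```

View pics/s4.png

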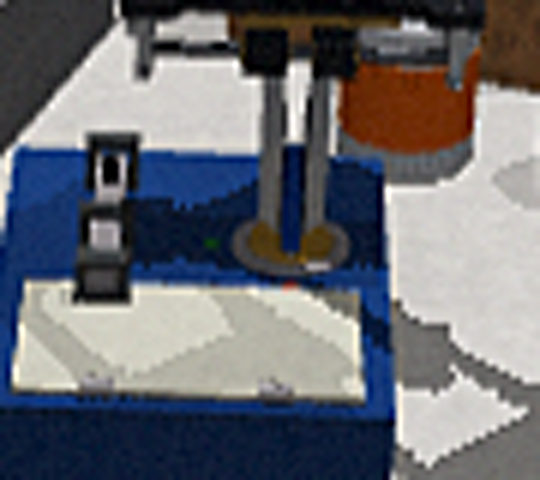

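View pics/w4.png

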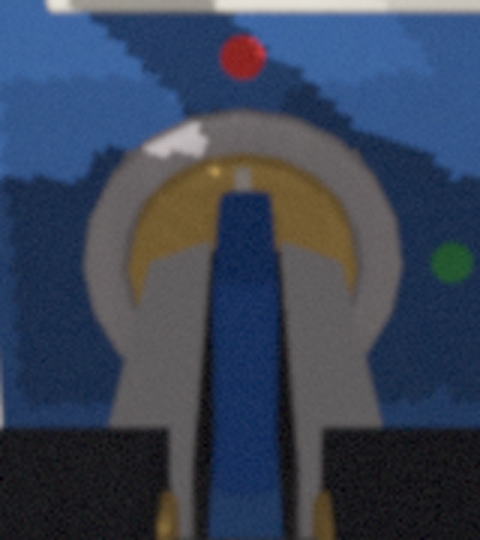

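The bow is seated on the brass face: z holds at 0.088 under 22 N. Now turning clockwise, which is positive about tool z, with a light downward push.

```bash
python3 -m pendant '[[0.3,0,0.8,0.0015,0.002,0.1],[0,0,0.8,0,0,0.1],[0,0,0.8,0,0,0.1],[0,0,0.8,0,0,0.1],[0,0,0.8,0,0,0]]'
python3 - <<'E'
from bench import sense,optics
from h import *
s=sense();goal(s,[.5718,-.2478,.0878],.316-1.65)
E
```

```text
clock: 11.15
tcp_pos: [0.5718, -0.2481, 0.0878]
tool_rot: [0.001, 0.741, 0.671, -0.0]
contact_force: [-0.8, 0.7, 7.0]
finger_gap: 0.0096
shift mm [ 0.31 -0.06 -0.04] turn [2.7000e-03 7.0000e-04 1.2353e+00] tcp [ 0.5718 -0.2481  0.0878] F [-0.8  0.7  7. ] M [0.17 0.46 0.  ] gap 0.0096 t 11.15 q6 -0.421
```

```bash
python3 -m pendant '[[0.3,0,0.8,0.002,0,0.12],[0,0,0.8,0,0,0.12],[0,0,0.8,0,0,0.12],[0,0,0.8,0,0,0.12],[0,0,0.8,0,0,0.12]]'
python3 - <<'E'
from bench import sense,optics
from h import *
s=sense();goal(s,[.5718,-.2478,.0878],.316-1.65)
E
python3 -m pendant '[[0,0,0.8,0,0,0.12],[0,0,0.8,0,0,0.12],[0,0,0.8,0,0,0.1],[0,0,0.8,0,0,0.1],[0,0,0.8,0,0,0]]'
python3 - <<'E'
from bench import sense,optics
from h import *
s=sense();goal(s,[.5718,-.2478,.0878],.316-1.65)
c=optics.capture("side"); cv2.imwrite("pics/s5.png",cv2.resize(c["color"][170:250,290:380,::-1],None,fx=6,fy=6,interpolation=cv2.INTER_CUBIC))
c=optics.capture("top"); cv2.imwrite("pics/t5.png",cv2.resize(c["color"][180:280,320:440,::-1],None,fx=5,fy=5,interpolation=cv2.INTER_CUBIC))
c=optics.capture("wrist"); cv2.imwrite("pics/w5.png",c["color"][:,:,::-1])
E
```

```text
clock: 11.65
tcp_pos: [0.5713, -0.2478, 0.0878]
tool_rot: [0.001, 0.911, 0.413, -0.001]
contact_force: [-1.3, 0.4, 7.0]
finger_gap: 0.0095
shift mm [ 0.32  0.35 -0.  ] turn [0.0028 0.0018 0.6142] tcp [ 0.5713 -0.2478  0.0878] F [-1.3  0.4  7. ] M [0.12 0.46 0.06] gap 0.0095 t 11.65 q6 0.202
clock: 12.15
tcp_pos: [0.5712, -0.2477, 0.0878]
tool_rot: [0.002, 0.981, 0.195, 0.0]
contact_force: [-1.6, 0.8, 6.9]
finger_gap: 0.0099
shift mm [0.5  0.3  0.01] turn [0.0047 0.0002 0.1558] tcp [ 0.5712 -0.2477  0.0878] F [-1.6  0.8  6.9] M [0.16 0.56 0.03] gap 0.0099 t 12.15 q6 0.661
```

View pics/s5.png

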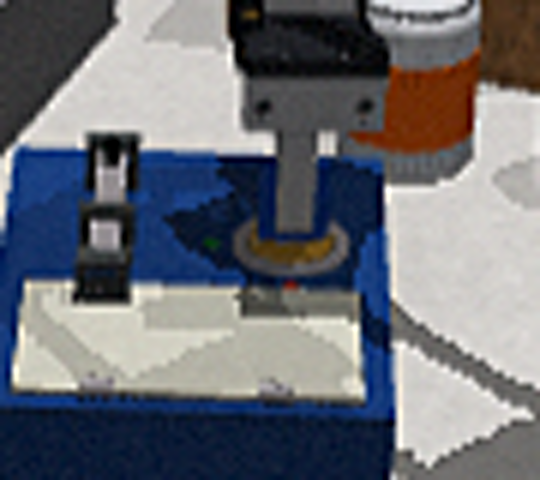

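View pics/w5.png

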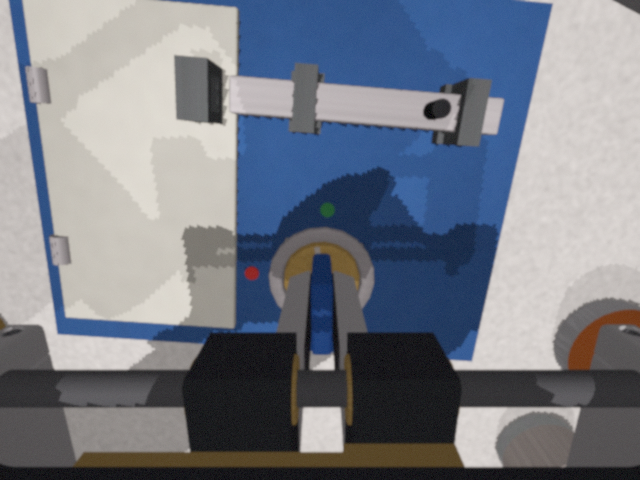

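The wrist view shows the bolt's end at u≈230, just clear of the keeper, whose edge is at u≈222. Turning on to the stop.

```bash
python3 -m pendant '[[0.3,0.2,0.8,0.004,0,0.1],[0,0,0.8,0,0,0.08],[0,0,0.8,0,0,0.05]]'
python3 - <<'E'
from bench import sense,optics
from h import *
s=sense();goal(s,[.5715,-.2478,.0878],.316-1.70)
E
python3 -m pendant '[[0,0,0.8,0,0,0.05],[0,0,0.8,0,0,0.04],[0,0,0.8,0,0,0.03]]'
python3 - <<'E'
from bench import sense,optics
from h import *
s=sense();goal(s,[.5715,-.2478,.0878],.316-1.70)
c=optics.capture("wrist"); cv2.imwrite("pics/w6.png",c["color"][:,:,::-1])
E
```

```text
clock: 12.6
tcp_pos: [0.5712, -0.2477, 0.0878]
tool_rot: [0.001, 0.997, 0.079, -0.0]
contact_force: [-1.5, 1.4, 6.9]
finger_gap: 0.0095
shift mm [ 0.29  0.16 -0.02] turn [ 0.0014  0.0003 -0.0293] tcp [ 0.5712 -0.2477  0.0878] F [-1.5  1.4  6.9] M [0.15 0.49 0.12] gap 0.0095 t 12.6 q6 0.894
clock: 12.9
tcp_pos: [0.5713, -0.2476, 0.0878]
tool_rot: [0.001, 1.0, 0.019, 0.0]
contact_force: [-1.0, 1.1, 6.5]
finger_gap: 0.0099
shift mm [ 0.19  0.19 -0.05] turn [ 0.0029 -0.0005 -0.1497] tcp [ 0.5713 -0.2476  0.0878] F [-1.   1.1  6.5] M [0.26 0.45 0.66] gap 0.0099 t 12.9 q6 1.015
```

View pics/w6.png

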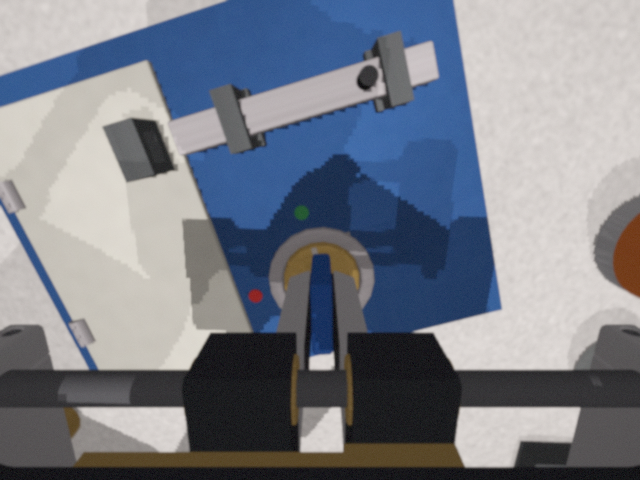

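```bash
python3 -m pendant '[[0,0,0.8,0,0,-0.03],[0,0,0.8,0,0,0]]'
python3 - <<'E'
from bench import sense,optics
from h import *
s=sense();goal(s,[.5715,-.2478,.0878],.316-1.70)
E
python3 -m pendant '[[0,0,0.8,0,0,0.01],[0,0,0.8,0,0,0.01],[0,0,0.8,0,0,0.01]]'
python3 - <<'E'
from bench import sense,optics
from h import *
s=sense();goal(s,[.5715,-.2478,.0878],.316-1.70)
for n in ("wrist","side","top"):
    c=optics.capture(n); cv2.imwrite(f"pics/{n}7.png",c["color"][:,:,::-1]); np.savez(f"pics/{n}7.npz",**c)
s=sense();goal(s,[.5715,-.2478,.0878],.316-1.70)
E
```

```text
clock: 13.15
tcp_pos: [0.5714, -0.2476, 0.0878]
tool_rot: [0.002, 0.999, 0.036, 0.001]
contact_force: [-1.3, 0.9, 6.6]
finger_gap: 0.0098
shift mm [0.13 0.22 0.01] turn [ 0.0041 -0.0008 -0.1155] tcp [ 0.5714 -0.2476  0.0878] F [-1.3  0.9  6.6] M [0.24 0.55 0.44] gap 0.0098 t 13.15 q6 0.982
clock: 13.45
tcp_pos: [0.5713, -0.2476, 0.0877]
tool_rot: [0.003, 1.0, 0.023, 0.001]
contact_force: [-2.6, 0.9, 7.2]
finger_gap: 0.01
shift mm [ 0.2   0.2  -0.05] turn [ 0.0059 -0.001  -0.1404] tcp [ 0.5713 -0.2476  0.0877] F [-2.6  0.9  7.2] M [0.23 0.43 0.65] gap 0.01 t 13.45 q6 1.008
shift mm [ 0.17  0.25 -0.01] turn [ 0.0058 -0.001  -0.14  ] tcp [ 0.5713 -0.2476  0.0878] F [-1.6  1.9  6.4] M [0.27 0.44 0.51] gap 0.0098 t 13.6 q6 1.008
```

View pics/wrist7.png

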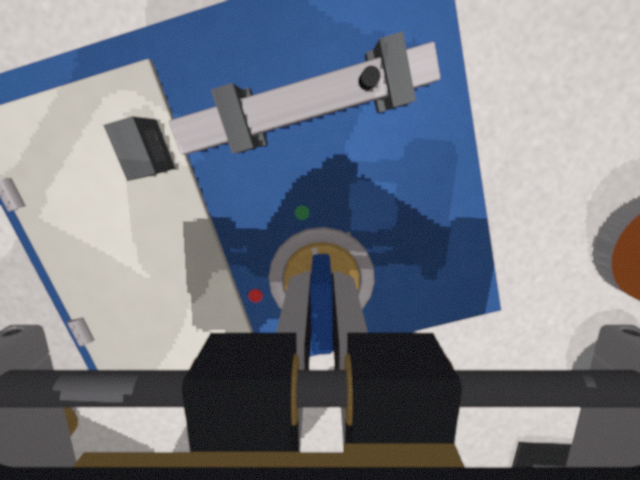

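View pics/side7.png

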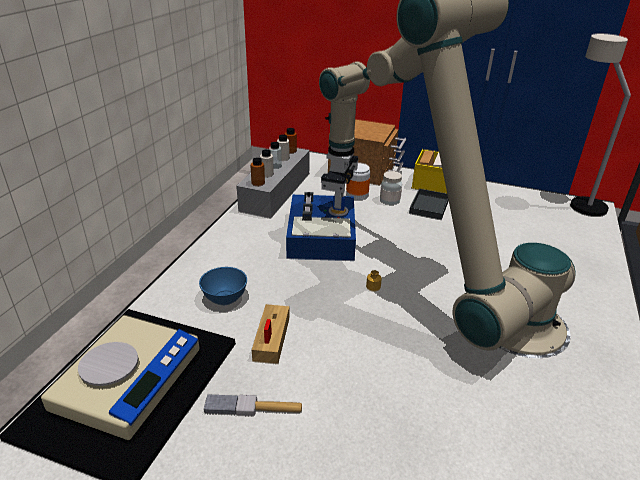

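Run:
```python
from h import *
a=dict(np.load("pics/w2.npz"));b=dict(np.load("pics/wrist7.npz"))
y=np.array([-np.sin(.316),np.cos(.316),0])
for z in (.085,.095,.1):
    print(z,((ray(b,(370,77),z)-ray(a,(444,198),z))@y*1000).round(1))
# tip of bolt at hatch end vs keeper edge now, at z=.085
e=ray(b,(172,137),.088);k=ray(b,(165,146),.088);print("gap",((k-e)@y*1000).round(1))
from bench import sense,robot
s=sense();print(s["clock"],s["contact_force"].round(1),s["moment"].round(2),s["finger_gap"],abs(s["qd"]).max())
```

```text
0.085 -25.8
0.095 -25.8
0.1 -25.8
gap 4.9
13.6 [-1.6  1.9  6.4] [0.27 0.44 0.51] 0.00976703883917328 0.0016167313601900622
```

Run:
```python
from bench import sense,robot
print(robot.job_done()); s=sense(); print(s["clock"],s["contact_force"].round(1),s["moment"].round(2),s["finger_gap"])
```

```text
the job is handed in; nothing more can be done
None
the job is handed in; nothing more can be done
```

I took the blue key from the stand and pushed it home in the lock with small twists past the pins. Then I turned it clockwise to the stop, and I handed the job in at 13.6 s with the key still gripped at 50 N, turned and lightly pressed down.

**Key home:** the bow sat on the brass face. The TCP stayed at z = 0.088 m, as expected for a fully seated key, under 22 N at first and about 6–7 N during the turn.

**Turn:** the hand turned about 1.84 rad, past the stop at 1.6. It was holding about 0.5 N m when I handed in. That is more than the key's 0.1 rad of play explains, so the key or arm was flexing or slipping a little in the grip.

**Bolt:** the wrist camera put its travel at about 26 mm, against about 24 mm nominal. I put that difference down to measuring error. Its end is about 5 mm clear of the keeper.

**Rest of the table:** in the last side view the red key was still in its slot. The bowl, brush, weight, pan, jar and tin looked undisturbed by eye.

No check failed. I could not read the state after handing in, so the final one-second hold is unconfirmed.

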